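Find the release groove of a circuit-board holder by feel and press its catch

TASK

The board holder on the repair bench has a release groove hidden somewhere along the dark edge rail on its robot side. Touch the top of the edge on the yellow start pad with a fingertip, move onto the plain dark stretch beside the pad and touch the edge there too, feel on along the edge to find the groove, and press the catch inside it fully home so that the red clamps open. Leave the circuit board lying in the holder and the solder spool, bottle and meter where they stand.

Things in the scene. Friction and masses are not known exactly. Their poses are not given: they have to be found in the camera images.
- holder: Board holder bolted to the bench, aluminium base 245 (x) x 420 (y) x 12 mm; origin at the centre of its underside. Its edge, a wall 30 mm thick with a flat top 50 mm above the bench, runs parallel to the holder's y axis along the robot side, centre line at x = -100 mm, y = +200 to -200. Two red clamps over the ends of the board swing up as the catch goes down.
- edge_mid (a point): Middle of the edge's top (holder x -100, y 0, z 50 mm). Parts of the edge, y in mm: black block 200 to 155, yellow pad 155 to 125, dark lead-in 125 to 90, dark steel rail 90 to -90, black block -90 to -200; tops flush within 0.5 mm. The release groove's middle is anywhere from y +50 to -50: a gap in the rail 44 mm wide along y, open above, front and back, its floor the catch, 14 mm deep.
- edge_right (a point): Where the steel rail ends at the right black block, on top of the edge (holder x -100, y -90, z 50 mm). For 25 mm behind and 20 mm in front of the edge nothing stands above 16 mm over the bench.
- start_pad: Yellow start pad, part of the edge near its +y end, 30 mm along the edge, 31 mm thick; fixed to the holder. Origin at the middle of its top face (holder x -100, y +140, z +50.5 mm).
- lead_in: Plain dark stretch of the edge next to the pad, 35 mm along the edge; fixed to the holder. Origin at the middle of its top face (holder x -100, y +107.5, z +50.5 mm). The groove is never in it; it lies on from here towards the holder's -y.
- catch (a joint): Travel of the catch in the groove, a dark bar 27 mm thick, coloured like the rail, the floor of the groove (elsewhere hidden inside the rail): 0 up (top face 36 mm above the bench), 0.009 m fully home (27 mm above the bench). It moves straight down, takes about 5 to 6 N, ends on a hard stop and stays where it is pushed. This value does not tell where the groove is.
- board: Loose green circuit board 150 x 300 x 5 mm with silver heat sinks, 0.4 kg, lying in the holder on ledges with its underside 26 mm above the bench; origin at the centre of its underside. Its edge is 52 mm behind (holder +x of) the centre line of the edge. To be left alone.
- solder_spool: Loose steel-coloured solder spool, 60 mm across, 58 mm tall, standing on end; origin at the centre of its underside. Bystander.
- flux_bottle: Loose white bottle with a steel cap, 56 mm across, 110 mm tall; origin at the centre of its underside. Bystander.
- meter: Loose green hand-held meter lying on its back, 150 x 78 x 36 mm (44 mm at its dial); origin at the centre of its underside. Bystander.
- clamp_left (a joint): Angle of the red clamp (24 x 40 x 5 mm) over the holder's +y end of the board: 0 shut, about 0.9 rad open. Driven by the catch only (0.1 rad per mm of catch travel).
- clamp_right (a joint): Angle of the red clamp (24 x 40 x 5 mm) over the holder's -y end of the board: 0 shut, about 0.9 rad open. Driven by the catch only (0.1 rad per mm of catch travel).

How it is judged:
By the outcome, as a careful person would: the job done as asked, in the order asked, and still so for the second after the job is handed in, with the robot touching nothing.
It also fails if it takes over 58 s, if anything falls off the work surface, if the arm or the gripper's body presses on something with over 40 N, if the wrist force passes 120 N, or if a joint passes its speed limit or range.

ROBOT

A 6-joint arm with a two-finger parallel gripper is mounted at the origin on the work surface. World frame = base frame: x ahead of the robot, y to its left, z up, the work surface at z = 0. Lengths are in m, angles in rad, forces in N, time in s.
With the tool pointing down it reaches from about 0.375 to 0.975 m from the base axis. Payload 3.8 kg.
Tool frame: the origin (TCP) lies on the centre line of the jaws, within the pads' length; the fingertips stand 14 mm ahead of it and the grasp point (between the pads) lies 5 mm behind it; z points along the fingers, x is the direction in which the jaws open and shut, and the axes are right-handed (so a half turn about z gives the same grasp; the last joint's range is limited). The gripper opens to 85 mm and grips with 20 to 120 N. Pads are 22 mm wide; open, the fingers measure 114 mm over their backs; the gripper's body (76 mm by 85 mm) begins 54 mm behind the grasp point. The pads swing forward as they close: fully open they stand 13 mm farther back than shut.
Start: joints at [-1.3, 0.264, 1.604, -0, 1.274, -0.037], TCP at [0.204, -0.643, 0.245] pointing down, gripper open.
Joint ranges: [-2.63, 2.63], [-0.94, 2.18], [0.31, 2.57], [-1.31, 4.45], [0, 2.66], [-2.55, 2.55]. Speed limits (rad/s): [2.57, 2.57, 3.14, 3.14, 3.14, 3.14].

INTERFACE

Orientations are given as a rotation vector (axis times angle).
In Python, from workcell import bot gives the robot as it stands. The module is installed in compiled form; this text tells all that it offers.
- The arm moves only by the tool arm_command, never from a script. Its argument "steps" is one flat list of numbers, 7 for each row, row after row: the shift along the tool's x, y, z in units of 30 mm (1.0 is 30 mm), then the turn, a rotation vector about the tool's x, y, z in units of 6 degrees (1.0 is 6 degrees), then the opening, from 0 (shut) to 1 (fully open). In form: [tx, ty, tz, ax, ay, az, fingers, tx, ty, tz, ax, ay, az, fingers, ...]. A call has 1 to 10 rows; each row shifts and turns the commanded pose from where the row before left it, along the tool's axes as they then stand; what a row does not reach is not made up. A row lasts 1/8 s, in which the tool goes at most 62.5 mm and 10.7 degrees, less where a joint would pass 70% of its speed; a pose out of reach is approached as far as the arm can. A call is refused whole if a number of a shift passes 1 or a number of a turn 1, either way. A call with a gripper value outside its range is refused whole. The fingers move at their own pace and stop on an object; "squeeze" is the grip in N (left out, the last holds). Time passes only in rows, so rows that do not move let the fingers close. It gives the time, the measured TCP pose, the force and the opening at its end, in the units of the state.
- bot.read_state(): the state, without advancing time (a new reading comes with each control period).
- bot.read_camera(name): name is "scene" or "top" or "wrist"; returns a dict with "img" (480x640x3 uint8, red, green, blue), "camera_matrix" (3x3 intrinsics, pixels), "k1" (the pictures are not rectified: a ray, as slopes to the right and down, at radius r is drawn at 1 + k1 r^2 times it, then the intrinsics apply), "pose" (4x4, takes a point from camera to world coordinates); the wrist camera has in their place "T_tool_cam" (4x4, takes a point from camera to tool coordinates, whose origin is the TCP and whose axes are the tool frame's). Camera axes: x right, y down, z forward; pixel columns grow to the right and rows downward; lengths in m; the calibration is good to about 2 mm. A picture is of the moment at which its call begins: read the wrist's pose just before it. There is no depth.
- bot.finish_job(): hands the job in, once; it reports no verdict.
The state is a dict: "time": time; "q": joint angles; "joint_vel": joint speeds; "joint_torque": joint torques, N m; "tool_pos": TCP position; "tcp_rot": TCP orientation; "wrist_force": force on the tool from outside, world axes, zero at the start; "torque": the same for the moment, N m; "width": opening from 0.0 (shut) to 1.0 (fully open).
Only numpy, scipy, OpenCV 4.12 (cv2) and the standard library are available. Lean on these libraries where they do the work, as an engineer would, in place of code of your own. Each camera call takes 0.05 s, during which the arm holds its last target.

## Working session

There is one attempt and no reset: what is moved stays moved. The work goes in short steps, Python scripts to look and compute and a tool call to move; the robot and the scene stay as the last step left them, time stands still between calls to the robot, and variables do not carry over. Pictures are saved under pics/ and viewed, and the job is handed in when it is done.

Besides the shell and the picture viewer there is one more tool, called after "Call:" as name(argument=value, ...), one argument or row to a line, values as JSON. arm_command: Moves the arm, as the interface text tells. Its arguments: {"type":"object","properties":{"steps":{"type":"array","items":{"type":"number"}},"squeeze":{"type":"number"}},"required":["steps"]}

```bash
mkdir -p pics
cat > h.py <<'E'
import numpy as np, cv2, pickle
from scipy.spatial.transform import Rotation as R
def px2ray(c,u,v,P):
    K=c["camera_matrix"]; d=np.array([[[u,v]]],float)
    x=(u-K[0,2])/K[0,0]; y=(v-K[1,2])/K[1,1]
    a,b=x,y
    for _ in range(30):
        s=1+c["k1"]*(a*a+b*b); a,b=x/s,y/s
    return P[:3,3],P[:3,:3]@np.array([a,b,1.])
def atz(c,u,v,z,P=None):
    P=c["pose"] if P is None else P
    o,d=px2ray(c,u,v,P); return o+d*(z-o[2])/d[2]
def proj(c,p,P=None):
    P=c["pose"] if P is None else P
    q=P[:3,:3].T@(np.array(p)-P[:3,3]); a,b=q[0]/q[2],q[1]/q[2]; s=1+c["k1"]*(a*a+b*b)
    K=c["camera_matrix"]; return K[0,0]*a*s+K[0,2],K[1,1]*b*s+K[1,2]
E
python3 - <<'E'
from h import *
from workcell import bot
s=bot.read_state(); print(s)
for n in("scene","top"):
    c=bot.read_camera(n); pickle.dump(c,open(n+".pkl","wb")); cv2.imwrite(f"pics/{n}0.png",c["img"][:,:,::-1]); print(c["pose"],c["camera_matrix"],c["k1"])
E
```

```text
{'time': 0.0, 'q': array([-1.29990175e+00,  2.64747094e-01,  1.60541449e+00,  2.93366119e-06,
        1.27373101e+00, -3.68868351e-02]), 'joint_vel': array([ 0.00060789,  0.00064666,  0.00057818, -0.00066838, -0.00291273,
       -0.00195625]), 'joint_torque': array([-2.62515587e-04, -5.15112627e+01, -3.67314649e+01, -2.80512804e-04,
        1.27617235e-02, -8.20471456e-06]), 'tool_pos': array([ 0.20429997, -0.64257393,  0.24394424]), 'tcp_rot': array([-2.53454627,  1.85383499,  0.00283132]), 'wrist_force': array([ 0.4228686 , -0.30374476, -0.50733108]), 'torque': array([-0.00360819,  0.055481  , -0.04599915]), 'width': 1.0023036757285626}
[[ 0.72740333  0.58753225 -0.3545282   1.13976427]
 [ 0.68610189 -0.63188128  0.3605416  -0.54904912]
 [-0.01218991 -0.50550163 -0.86273953  1.38889462]
 [ 0.          0.          0.          1.        ]] [[576.01467868   0.         322.04492962]
 [  0.         576.01467868 245.23322822]
 [  0.           0.           1.        ]] -0.04729556340756885
[[ 0.01856517 -0.99130104  0.13029807  0.44051894]
 [-0.99944633 -0.02199874 -0.0249619   0.01207373]
 [ 0.02761115 -0.1297625  -0.99116059  1.1676633 ]
 [ 0.          0.          0.          1.        ]] [[469.07238751   0.         316.81018992]
 [  0.         469.07238751 244.85257015]
 [  0.           0.           1.        ]] -0.022922276263146645
```

View pics/top0.png

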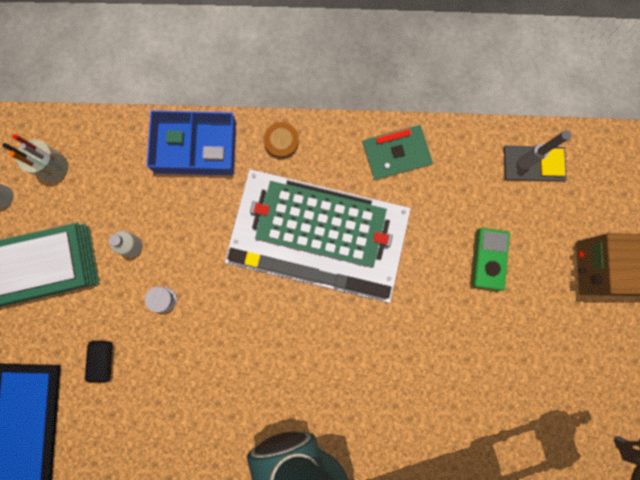

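View pics/scene0.png

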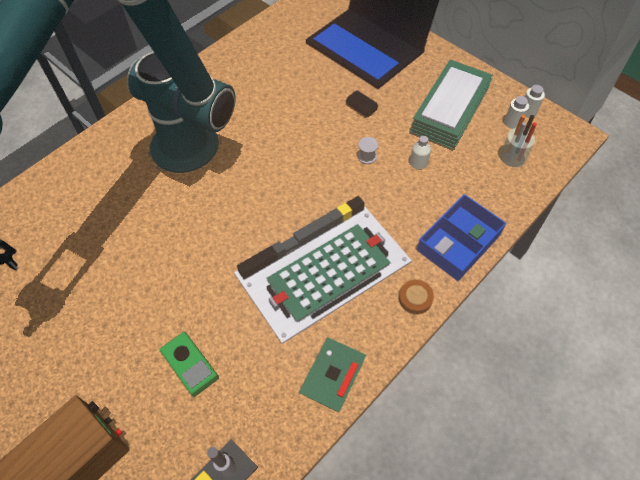

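Run:
```python
from h import *
for n,(x0,y0,x1,y1) in {"top":(215,160,425,310),"scene":(220,180,420,350)}.items():
    c=pickle.load(open(n+".pkl","rb")); im=c["img"][y0:y1,x0:x1,::-1]
    cv2.imwrite(f"pics/{n}0c.png",cv2.resize(im,None,fx=3.8 if n=="top" else 3.5,fy=3.8 if n=="top" else 3.5,interpolation=cv2.INTER_CUBIC))
```

```text
(no output)
```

View pics/top0c.png

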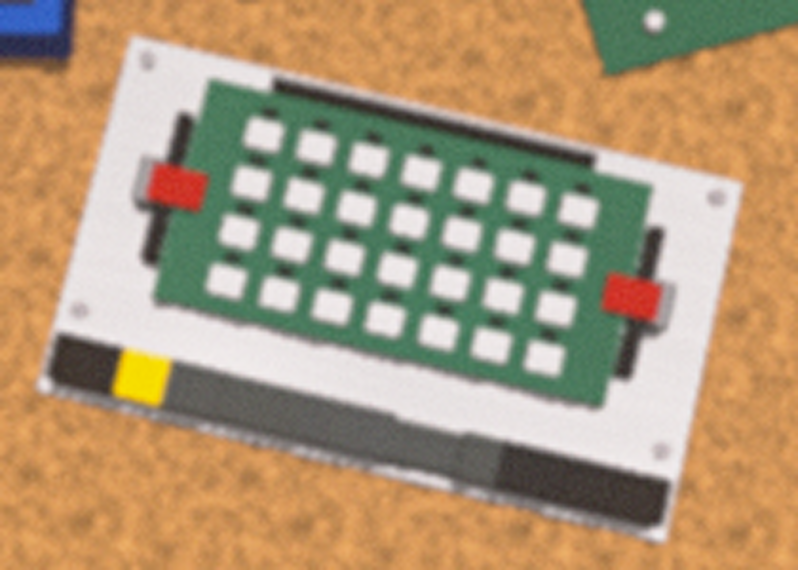

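View pics/scene0c.png

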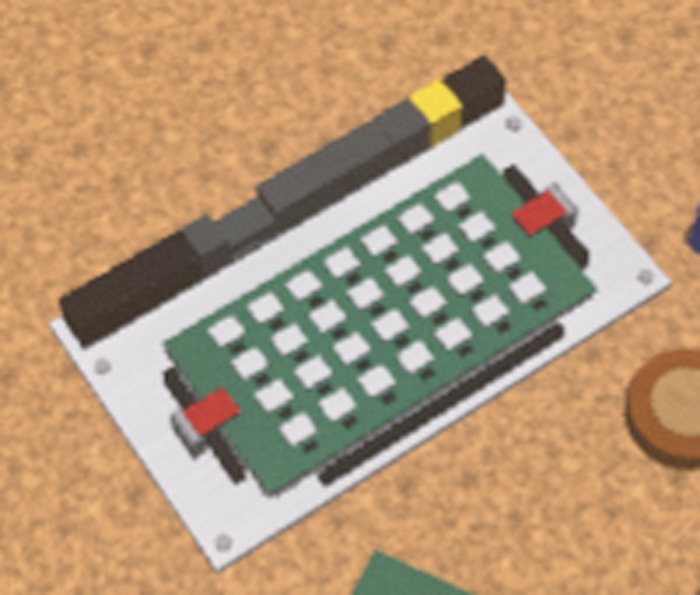

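The groove shows in both views: about (390–465, 430) in the top crop and (200–275, 225) in the scene crop. Next I'll fit the holder's pose from marks in both cameras.

```bash
cat > fit.py <<'E'
from h import *
from scipy.optimize import least_squares
ct=pickle.load(open("top.pkl","rb"));cs=pickle.load(open("scene.pkl","rb"))
T=lambda u,v:(215+u/3.8-.37,160+v/3.8-.37); S=lambda u,v:(220+u/3.5-.36,180+v/3.5-.36)
X,Y=.1225,.21
obs=[(ct,T(132,37),(X,Y,.012)),(ct,T(742,183),(X,-Y,.012)),(ct,T(665,542),(-X,-Y,.012)),(ct,T(38,388),(-X,Y,.012)),
(cs,S(670,283),(X,Y,.012)),(cs,S(219,570),(X,-Y,.012)),
(ct,T(120,347),(-.085,.155,.05)),(ct,T(173,362),(-.085,.125,.05)),(ct,T(500,443),(-.085,-.09,.05)),
(cs,S(411,94),(-.115,.125,.05)),(cs,S(437,82),(-.115,.155,.05)),(cs,S(461,103),(-.085,.155,.05)),(cs,S(431,118),(-.085,.125,.05)),
(cs,S(182,232),(-.115,-.09,.05)),(cs,S(80,321),(-.085,-.2,.05)),(cs,S(60,298),(-.115,-.2,.05))]
def w(p,l): 
    c,s=np.cos(p[2]),np.sin(p[2]); return np.array([p[0]+c*l[0]-s*l[1],p[1]+s*l[0]+c*l[1],l[2]])
def f(p): return np.concatenate([np.array(proj(c,w(p,l)))-uv for c,uv,l in obs])
r=least_squares(f,[.55,0,-.2]);p=r.x
if __name__=="__main__":
    print(p,np.round(r.fun.reshape(-1,2),1).tolist())
    def inv(q): d=q[:2]-p[:2];c,s=np.cos(p[2]),np.sin(p[2]);return (1e3*np.array([c*d[0]+s*d[1],-s*d[0]+c*d[1]])).round(1)
    for uv in[(388,415),(463,434)]: print("top groove back edge",inv(atz(ct,*T(*uv),.05)))
    for uv in[(258,190),(272,212),(210,216)]: print("scene",inv(atz(cs,*S(*uv),.05)))
    for n,y in[("pad",.14),("lead",.1075),("mid",0),("right",-.09)]: print(n,w(p,(-.1,y,.05)))
E
python3 fit.py
```

```text
[ 0.61874639 -0.01894624 -0.21817042] [[-0.9, -1.0], [-0.1, -0.3], [-0.5, 0.1], [-1.4, 0.3], [0.4, -0.9], [-1.1, -0.4], [0.7, -0.1], [-1.0, -1.1], [0.3, -1.2], [-0.8, 0.5], [0.5, -1.1], [-0.1, 0.2], [-0.3, 1.0], [-0.7, -1.4], [-1.2, 1.8], [-1.2, 0.1]]
top groove back edge [-87.4 -17.3]
top groove back edge [-87.9 -66. ]
scene [-108.9  -21.9]
scene [-85.9 -23.8]
scene [-110.1  -65.3]
pad [0.55141901 0.13937945 0.05      ]
lead [0.54438459 0.10764986 0.05      ]
mid [0.52111688 0.00269814 0.05      ]
right [ 0.50163694 -0.08516842  0.05      ]
```

Call:
arm_command(
  steps=[0,0,0,0,0,-1,0,0,0,0,0,0,-1,0,0,0,0,0,0,-1,0,0,0,0,0,0,-1,0,0,0,0,0,0,-1,0,0,0,0,0,0,-1,0,0,0,0,0,0,-1,0,0,0,0,0,0,-1,0,0,0,0,0,0,-1,0,0,0,0,0,0,-1,0],
  squeeze=30,
)

```text
time: 1.35
tool_pos: [0.2044, -0.6428, 0.2445]
tcp_rot: [-3.123, 0.333, 0.001]
wrist_force: [0.3, 0.1, 0.6]
width: -0.004
```

```bash
cat > go.py <<'E'
import sys
from fit import *
from workcell import bot
def rel(y,z,x=-.1):
    s=bot.read_state(); M=R.from_rotvec(s["tcp_rot"]).as_matrix()
    t=w(p,(x,y,z)); d=M.T@(t-s["tool_pos"])/.03
    c,sn=np.cos(p[2]),np.sin(p[2]); H=np.array([[c,-sn,0],[sn,c,0],[0,0,1]])
    D=np.stack([H[:,0],-H[:,1],-H[:,2]],1)
    e=R.from_matrix(M.T@D).as_rotvec()*180/np.pi/6
    l=H.T@(s["tool_pos"]-np.array([p[0],p[1],0]))
    print("t",round(s["time"],2),"shift",d.round(2),"turn",e.round(2),"holder xyz mm",(l*1e3).round(1),"F",s["wrist_force"].round(2),"w",round(s["width"],2),"q",s["q"].round(2))
if __name__=="__main__": rel(*map(float,sys.argv[1:]))
E
python3 go.py .14 .12
```

```text
t 1.35 shift [  5.82 -27.92   4.18] turn [-0.01  0.01  0.06] holder xyz mm [-269.5 -698.8  244.5] F [0.31 0.09 0.56] w -0.0 q [-1.3   0.26  1.6   0.    1.27 -1.09]
```

Call:
arm_command(
  steps=[0.2,-1,0,0,0,0.06,0,0.2,-1,0,0,0,0,0,0.2,-1,0,0,0,0,0,0.2,-1,0,0,0,0,0,0.2,-1,0,0,0,0,0,0.2,-1,0,0,0,0,0,0.2,-1,0,0,0,0,0,0.2,-1,0,0,0,0,0,0.2,-1,0,0,0,0,0,0.2,-1,0,0,0,0,0],
)

```text
time: 2.6
tool_pos: [0.329, -0.3625, 0.2448]
tcp_rot: [-3.122, 0.348, 0.001]
wrist_force: [0.5, 0.7, -0.4]
width: -0.003
```

Call:
arm_command(
  steps=[0.2,-1,0,0,0,0,0,0.2,-1,0,0,0,0,0,0.2,-1,0,0,0,0,0,0.2,-1,0,0,0,0,0,0.2,-1,0,0,0,0,0,0.2,-1,0,0,0,0,0,0.2,-1,0,0,0,0,0,0.2,-1,0,0,0,0,0,0.2,-1,0,0,0,0,0,0.2,-1,0,0,0,0,0],
)

```text
time: 3.85
tool_pos: [0.4535, -0.0833, 0.2449]
tcp_rot: [-3.122, 0.348, 0.001]
wrist_force: [-0.2, -0.3, -0.2]
width: 0.003
```

Call:
arm_command(
  steps=[0.2,-1,0.3,0,0,0,0,0.2,-1,0.3,0,0,0,0,0.2,-1,0.3,0,0,0,0,0.2,-1,0.3,0,0,0,0,0.2,-1,0.3,0,0,0,0,0.2,-1,0.3,0,0,0,0,0.2,-1,0.3,0,0,0,0,0.2,-0.9,0.3,0,0,0,0,0,0,0,0,0,0,0],
)

```text
time: 4.97
tool_pos: [0.5521, 0.1375, 0.1718]
tcp_rot: [3.122, -0.345, -0.004]
wrist_force: [-0.4, -1.0, 0.3]
width: 0.003
```

```bash
python3 go.py .14 .08;python3 - <<'E'
from h import *
from workcell import bot
s=bot.read_state()
for n in("wrist","scene"):
    c=bot.read_camera(n); c["s"]=s; pickle.dump(c,open(n+"1.pkl","wb")); cv2.imwrite(f"pics/{n}1.png",c["img"][:,:,::-1])
E
```

```text
t 4.97 shift [-0.03 -0.06  3.06] turn [ 0.01  0.02 -0.02] holder xyz mm [-98.9 138.3 171.8] F [-0.43 -1.01  0.31] w 0.0 q [0.2  0.12 1.91 0.   1.11 0.42]
```

View pics/wrist1.png

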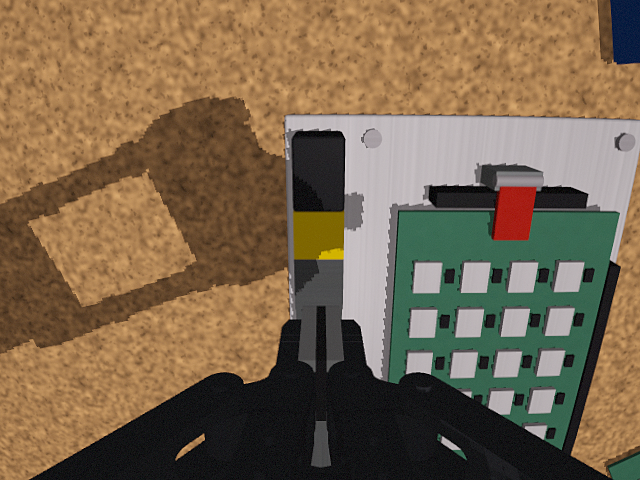

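View pics/scene1.png

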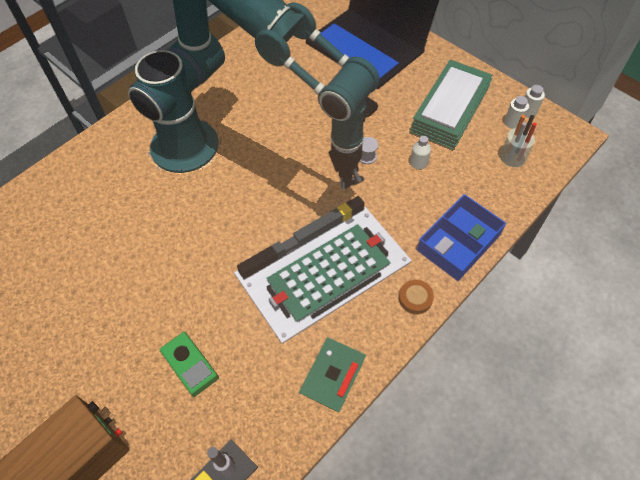

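The wrist view shows the pad at about (293–345, 211–260), square to the picture. I'll check it against the fitted pose.

Run:
```python
from fit import *
c=pickle.load(open("wrist1.pkl","rb"));s=c["s"]
T=np.eye(4);T[:3,:3]=R.from_rotvec(s["tcp_rot"]).as_matrix();T[:3,3]=s["tool_pos"];P=T@c["T_tool_cam"]
for u,v in[(293,211),(345,211),(294,260),(344,260),(293,135),(345,135)]:
    q=atz(c,u,v,.0505,P);d=q[:2]-p[:2];k,sn=np.cos(p[2]),np.sin(p[2]);print((1e3*np.array([k*d[0]+sn*d[1],-sn*d[0]+k*d[1]])).round(1))
```

```text
[-116.5  153.7]
[-85.3 153.7]
[-116.6  122. ]
[-85.4 122. ]
[-115.6  198.6]
[-85.9 198.5]
```

Call:
arm_command(
  steps=[-0.05,0,1,0,0,0,0,0,0,1,0,0,0,0,0,0,0.8,0,0,0,0,0,0,0.4,0,0,0,0,0,0,0.1,0,0,0,0,0,0,0,0,0,0,0],
)

```text
time: 5.82
tool_pos: [0.5517, 0.1364, 0.0752]
tcp_rot: [-3.122, 0.349, -0.002]
wrist_force: [0.1, 0.2, -0.4]
width: 0.002
```

```bash
python3 go.py .1385 .0645
```

```text
t 5.83 shift [-0.03 -0.04  0.36] turn [-0.   -0.01 -0.04] holder xyz mm [-99.1 137.2  75.2] F [ 0.09  0.15 -0.39] w 0.0 q [ 0.2   0.23  1.99 -0.    0.92  0.42]
```

Call:
arm_command(
  steps=[0,0,0.15,0,0,0,0,0,0,0.1,0,0,0,0,0,0,0,0,0,0,0],
)

```text
time: 6.2
tool_pos: [0.5509, 0.1366, 0.0666]
tcp_rot: [3.122, -0.348, -0.001]
wrist_force: [-0.1, -0.6, 0.1]
width: 0.002
```

Call:
arm_command(
  steps=[0,0,0.05,0,0,0,0,0,0,0,0,0,0,0],
)

```text
time: 6.45
tool_pos: [0.551, 0.1366, 0.0652]
tcp_rot: [3.122, -0.348, -0.0]
wrist_force: [-0.0, 0.3, -0.7]
width: -0.001
```

Call:
arm_command(
  steps=[0,0,0.05,0,0,0,0,0,0,0,0,0,0,0],
)

```text
time: 6.7
tool_pos: [0.5513, 0.1366, 0.0646]
tcp_rot: [-3.122, 0.348, -0.0]
wrist_force: [-1.8, 0.5, 5.0]
width: -0.001
```

Contact on the pad: 5 N at TCP z 64.6 mm. Now I slide in light contact towards holder −y, which is tool +y.

Call:
arm_command(
  steps=[0,0.2,0,0,0,0,0,0,0.2,0,0,0,0,0,0,0.2,0,0,0,0,0,0,0.2,0,0,0,0,0,0,0.2,0,0,0,0,0,0,0,0,0,0,0,0],
)

```text
time: 7.45
tool_pos: [0.5452, 0.1067, 0.0646]
tcp_rot: [-3.122, 0.349, -0.003]
wrist_force: [-0.2, 0.9, 5.4]
width: 0.002
```

```bash
python3 go.py .106 .0645
```

```text
t 7.45 shift [-0.03  0.03  0.  ] turn [-0.   -0.02 -0.04] holder xyz mm [-99.  106.8  64.6] F [-0.15  0.92  5.41] w 0.0 q [ 0.15  0.22  2.02 -0.    0.9   0.37]
```

Call:
arm_command(
  steps=[0,0.2,0,0,0,0,0,0,0.2,0,0,0,0,0,0,0.2,0,0,0,0,0,0,0.2,0,0,0,0,0,0,0.2,0,0,0,0,0],
)

```text
time: 8.07
tool_pos: [0.538, 0.0777, 0.064]
tcp_rot: [-3.122, 0.349, -0.001]
wrist_force: [0.8, 3.4, 3.7]
width: -0.003
```

Call:
arm_command(
  steps=[0,0.2,0,0,0,0,0,0,0.2,0,0,0,0,0,0,0.2,0,0,0,0,0,0,0.2,0,0,0,0,0,0,0.2,0,0,0,0,0],
)

```text
time: 8.7
tool_pos: [0.5314, 0.0486, 0.064]
tcp_rot: [-3.122, 0.348, -0.001]
wrist_force: [1.1, 3.3, 5.8]
width: 0.0
```

Call:
arm_command(
  steps=[0,0.2,0,0,0,0,0,0,0.2,0,0,0,0,0,0,0.2,0,0,0,0,0,0,0.2,0,0,0,0,0],
)

```text
time: 9.2
tool_pos: [0.5261, 0.0252, 0.0641]
tcp_rot: [-3.122, 0.348, -0.001]
wrist_force: [0.6, 3.3, 4.9]
width: 0.003
```

```bash
python3 go.py -.02 .0645
```

```text
t 9.2 shift [ 0.01  1.43 -0.02] turn [-0.   -0.   -0.04] holder xyz mm [-100.    23.    64.1] F [0.58 3.3  4.95] w 0.0 q [0.   0.17 2.08 0.   0.89 0.22]
```

Call:
arm_command(
  steps=[0,0.2,0,0,0,0,0,0,0.2,0,0,0,0,0,0,0.2,0,0,0,0,0,0,0.2,0,0,0,0,0],
)

```text
time: 9.7
tool_pos: [0.5208, 0.0018, 0.064]
tcp_rot: [-3.122, 0.348, -0.0]
wrist_force: [0.6, 5.1, 5.3]
width: -0.006
```

Call:
arm_command(
  steps=[0,0.2,0,0,0,0,0,0,0.2,0,0,0,0,0],
)

```text
time: 9.95
tool_pos: [0.5181, -0.0099, 0.064]
tcp_rot: [-3.122, 0.348, -0.001]
wrist_force: [1.2, 3.3, 4.7]
width: 0.001
```

Call:
arm_command(
  steps=[0,0.15,0,0,0,0,0,0,0.15,0,0,0,0,0],
)

```text
time: 10.2
tool_pos: [0.5161, -0.0186, 0.064]
tcp_rot: [-3.122, 0.349, -0.0]
wrist_force: [0.9, 4.0, 6.5]
width: -0.003
```

Call:
arm_command(
  steps=[0,0.15,0,0,0,0,0],
)

```text
time: 10.32
tool_pos: [0.5151, -0.023, 0.064]
tcp_rot: [-3.122, 0.349, -0.0]
wrist_force: [0.9, 3.1, 5.3]
width: -0.002
```

```bash
python3 go.py -.042 .0645
```

```text
t 10.32 shift [ 0.01  0.52 -0.02] turn [-0.   -0.   -0.04] holder xyz mm [-100.3  -26.4   64. ] F [0.85 3.09 5.29] w -0.0 q [-0.09  0.15  2.1   0.    0.88  0.13]
```

Call:
arm_command(
  steps=[0,0.15,0,0,0,0,0],
)

```text
time: 10.45
tool_pos: [0.5138, -0.0276, 0.0637]
tcp_rot: [3.122, -0.348, -0.001]
wrist_force: [0.9, -0.5, 0.2]
width: 0.001
```

Call:
arm_command(
  steps=[0,0.1,0,0,0,0,0,0,0,0,0,0,0,0],
)

```text
time: 10.7
tool_pos: [0.5121, -0.0307, 0.0628]
tcp_rot: [3.122, -0.349, -0.004]
wrist_force: [0.1, 0.2, 0.5]
width: 0.003
```

```bash
python3 go.py -.043 .05
```

```text
t 10.7 shift [0.05 0.28 0.43] turn [ 0.01  0.02 -0.04] holder xyz mm [-101.6  -34.6   62.8] F [0.09 0.25 0.5 ] w 0.0 q [-0.11  0.15  2.11 -0.    0.88  0.11]
```

The force vanished at y ≈ −30 and the tip is now unsupported, so that is the groove. It agrees with the camera estimate (centre about −42). Now I centre and go down.

Call:
arm_command(
  steps=[0.05,0.25,0,0,0,0,0,0,0,0.2,0,0,0,0,0,0,0.15,0,0,0,0,0,0,0,0,0,0,0],
)

```text
time: 11.2
tool_pos: [0.5126, -0.0377, 0.0525]
tcp_rot: [-3.122, 0.348, 0.002]
wrist_force: [0.1, -0.4, 0.3]
width: 0.001
```

```bash
python3 go.py -.042 .041
```

```text
t 11.2 shift [-0.01  0.02  0.38] turn [ 0.    0.01 -0.04] holder xyz mm [-99.6 -41.3  52.5] F [ 0.1  -0.35  0.29] w 0.0 q [-0.12  0.17  2.11  0.    0.86  0.1 ]
```

Call:
arm_command(
  steps=[0,0,0.1,0,0,0,0,0,0,0.05,0,0,0,0,0,0,0,0,0,0,0],
)

```text
time: 11.58
tool_pos: [0.5135, -0.0378, 0.0491]
tcp_rot: [-3.122, 0.348, -0.001]
wrist_force: [-0.8, 0.6, 2.5]
width: -0.005
```

Call:
arm_command(
  steps=[0,0,0.1,0,0,0,0,0,0,0.1,0,0,0,0,0,0,0,0,0,0,0],
)

```text
time: 11.95
tool_pos: [0.5135, -0.0378, 0.043]
tcp_rot: [-3.122, 0.348, -0.001]
wrist_force: [-0.2, 1.1, 2.5]
width: -0.001
```

Call:
arm_command(
  steps=[0,0,0.05,0,0,0,0,0,0,0.05,0,0,0,0,0,0,0,0,0,0,0],
)

```text
time: 12.32
tool_pos: [0.5136, -0.0379, 0.0409]
tcp_rot: [-3.122, 0.348, -0.001]
wrist_force: [-3.7, 0.1, 10.2]
width: 0.001
```

Call:
arm_command(
  steps=[0,0,0.05,0,0,0,0,0,0,0,0,0,0,0],
)

```text
time: 12.58
tool_pos: [0.5137, -0.0379, 0.0407]
tcp_rot: [3.122, -0.348, 0.0]
wrist_force: [-6.8, 1.2, 21.2]
width: -0.002
```

Call:
arm_command(
  steps=[0,0,0.03,0,0,0,0,0,0,0,0,0,0,0],
)

```text
time: 12.82
tool_pos: [0.5138, -0.038, 0.0406]
tcp_rot: [3.122, -0.348, -0.0]
wrist_force: [-10.1, 0.5, 26.5]
width: 0.002
```

```bash
python3 go.py -.042 .041
```

```text
t 12.82 shift [-0.05  0.02 -0.01] turn [ 0.    0.   -0.03] holder xyz mm [-98.4 -41.3  40.6] F [-10.09   0.45  26.52] w 0.0 q [-0.12  0.19  2.12 -0.    0.84  0.1 ]
```

Hard stop at 40.6 mm, 26 N. Lift straight off, then look.

Call:
arm_command(
  steps=[0,0,-0.3,0,0,0,0,0,0,-0.6,0,0,0,0,0,0,-1,0,0,0,0,0,0,-1,0,0,0,0,0,0,-1,0,0,0,0,-0.5,0,-1,0,0,0,0,-1,0,-1,0,0,0,0,-1,0,-0.5,0,0,0,0,-1,0,0,0,0,0,0,0,0,0,0,0,0,0],
)

```text
time: 14.08
tool_pos: [0.4094, -0.0144, 0.2299]
tcp_rot: [-3.122, 0.347, -0.001]
wrist_force: [0.3, -0.2, 0.6]
width: -0.001
```

Run:
```python
from h import *
from workcell import bot
s=bot.read_state();print(s["time"],s["tool_pos"],s["wrist_force"],s["joint_vel"].round(3))
a=[]
for n,(x0,y0,x1,y1) in {"top":(215,160,425,310),"scene":(220,180,420,350)}.items():
    c=bot.read_camera(n); cv2.imwrite(f"pics/{n}2.png",c["img"][:,:,::-1])
    a.append(cv2.resize(c["img"][y0:y1,x0:x1,::-1],(640,480) if n=="scene" else (640,457),interpolation=cv2.INTER_CUBIC)); cv2.imwrite(f"pics/{n}2c.png",a[-1])
```

```text
14.075 [ 0.40943113 -0.01442103  0.22985793] [ 0.346872   -0.18703021  0.64852408] [-0.003  0.043 -0.033 -0.003 -0.035 -0.002]
```

View pics/scene2c.png

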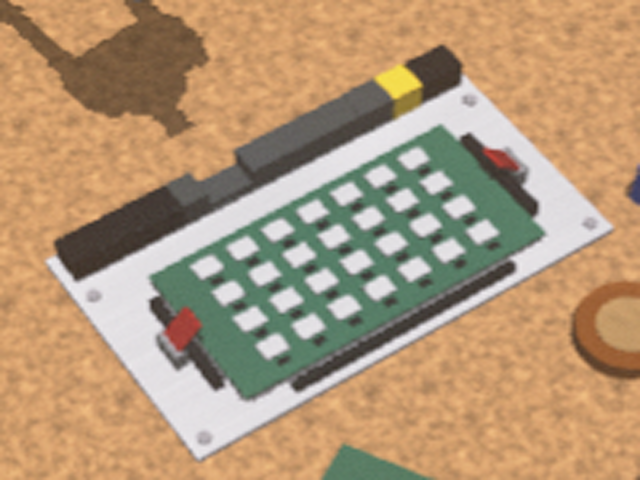

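View pics/top2.png

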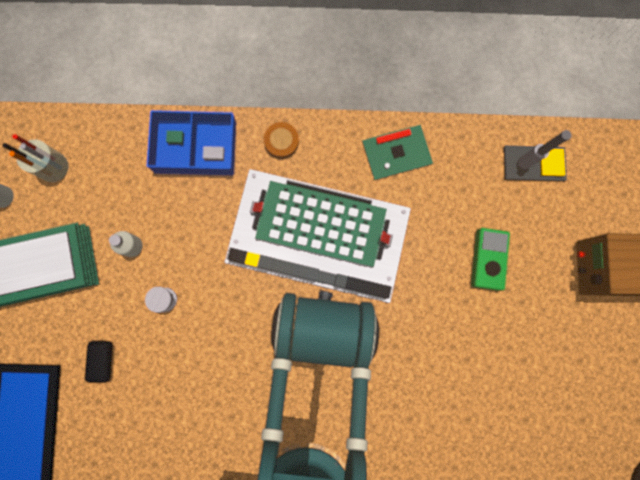

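The pictures show both clamps swung up: the left at about (502, 160) and the right at about (183, 328) in the scene crop. The board, spool (160, 300), bottle (122, 242) and meter (491, 260) stand where they were. The hard stop at TCP 40.6 mm matches the expected 41 mm (rail contact at 64.0 mm less 23 mm).

```bash
python3 -c "
from workcell import bot
print(bot.finish_job())"
```

```text
the job is handed in; nothing more can be done
None
```

The catch is fully home, both red clamps are open, and the job was handed in at about 14 s of the 58 s allowed.

- **Feeling the edge:** With the fingers shut, I touched the yellow pad at about 5 N. I then slid in light contact onto the dark lead-in (5.4 N) and on along the rail at about 4–6 N. The contact force vanished at about y −30, as the tip dropped clear of the groove's near end. That puts the groove's middle at about y −42, which agrees with the camera estimate.
- **Pressing the catch:** I pressed it down until the force rose sharply to 26 N with no further travel. The TCP stopped at 40.6 mm, against about 41 mm expected for fully home.
- **Last checks:** After lifting clear, the pictures show both clamps swung up, and the board, spool, bottle and meter look unmoved. The wrist force was back to about zero.
- **Small disagreement:** The camera fit of the holder and the wrist-camera check differed by about 2 mm along the edge, well inside the groove's width. I aimed between the two.
- **Not measured:** I judged the clamps open by eye and did not measure their angle. I took no picture after handing in.

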